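# Hang the red isolation plate on the brass rail

### The job

Mark the meter circuit as isolated: draw the red plate up out of its slot in the wooden rack by its top tab and drape it over the bar of the brass rail, one leaf on each side of the bar and between the rail's two small hooks. Lower it until it sits on the bar before letting go, and leave it hanging freely; leave the blue plate in its slot and do not disturb the other things on the desk.

Things in the scene. Friction and masses are not known exactly. Their poses are not given: they have to be found in the camera images.
- red_plate: Red rigid plastic plate, about 270 g, hook-shaped seen end-on: long leaf 8 mm thick (x), 100 wide (y), 126 high; a 6 mm bridge goes from its top to +x; a short leaf (x +40 to +50, z 60 to 126 mm) hangs from the bridge's far end. Origin: centre of long leaf's lower edge; z up. Stands loose in one of the rack's slots, may lean a few degrees.
- red_plate_saddle (a point): Centre of the red plate's saddle ceiling (bridge underside), at x +22, z +120 mm in the plate's frame; it comes to the bar's top when hung. The saddle is open below, 36 mm wide (x +4 to +40 mm). The plate hangs nearly straight if the bar lies at x +16 mm, and leans somewhat otherwise, which is fine.
- red_plate_tab (a point): Middle of the top edge of the red plate's flat grip tab, z +166 mm in the plate's frame. The tab is 8 mm thick (x), 60 mm wide (y), and continues the long leaf upward from the bridge's top at z 126 to 166 mm; pinch it across its thickness from above.
- blue_plate: Blue plate of the same shape and size as the red one, standing in the rack's other slot; it must stay there.
- rack: Fixed dark wooden rack, 150 mm (x) by 130 mm (y), 56 mm high, with two slots 10.5 mm wide and 106 mm long running along its y, centred at x -42.5 and +42.5 mm; the slot floor is 6 mm above the table, slots 50 mm deep. Origin: centre of its underside.
- rail: Fixed brass rail: a round bar 16 mm in diameter along its own y, 340 mm long, the bar's centre 157 mm above the table, on two posts at y -160 and +160 mm with feet 90 mm by 35 mm. Two small hooks stick out under it to -x at y -125 and +125 mm, clear between. Origin: on the table below the bar's middle; z up.
- rail_top (a point): Top of the bar at its middle, 165 mm above the table; axes as the rail's.
- fuse_carrier: Black bakelite fuse carrier, 128 by 36 mm, 44 mm high, lying loose. Bystander. Origin: centre of underside.
- sealing_plier: Steel sealing plier, 200 mm long, 62 mm across, lying flat. Bystander. Origin: on the table, amid the plier.
- bushing: Brown glazed ceramic insulator bushing, 72 mm diameter, 105 mm high, standing. Bystander. Origin: centre of underside.
- screwdriver: Stubby red-handled screwdriver, 110 mm long, lying. Bystander. Origin: underside, amid the tool.

How it is judged:
By the outcome, as a careful person would: the job done as asked, in the order asked, and still so for the second after the job is handed in, with the robot touching nothing.
It also fails if it takes over 46 s, if anything falls off the work surface, if the arm or the gripper's body presses on something with over 40 N, if the wrist force passes 120 N, or if a joint passes its speed limit or range.

### The arm

A 7-joint arm with a two-finger parallel gripper is mounted at the origin on the work surface. World frame = base frame: x ahead of the robot, y to its left, z up, the work surface at z = 0. Lengths are in m, angles in rad, forces in N, time in s.
With the tool pointing down it reaches from about 0.425 to 0.95 m from the base axis. Payload 4.7 kg.
Tool frame: the origin (TCP) lies at the very end of the fingers, on their centre line; the grasp point (between the pads) lies 19 mm behind it; z points along the fingers, y is the line along which they close (so a half turn about z gives the same grasp; the last joint's range is limited). The gripper opens to 85 mm and grips with 20 to 120 N. Pads are 22 mm wide; open, the fingers measure 114 mm over their backs; the gripper's body (76 mm by 85 mm) begins 54 mm behind the grasp point. The pads swing forward as they close: fully open they stand 13 mm farther back than shut.
Start: joints at [1.307, 0.469, -0.049, 1.532, 0.024, 1.141, -0.082], TCP at [0.157, -0.656, 0.21] pointing down, gripper open.
Joint ranges: [-2.59, 2.59], [-0.33, 1.99], [-1.39, 1.29], [0.1, 2.45], [-1.04, 4.18], [0.21, 1.99], [-2.66, 2.66]. Speed limits (rad/s): [2.57, 2.57, 3.14, 3.14, 3.14, 3.14, 3.14].

### API

Orientations are given as a rotation vector (axis times angle).
In Python, from plant import monitor, viewer, close_job gives the robot as it stands.
- The arm moves only by the tool step_arm, never from a script. Its argument "targets" is a list of rows, each a list of 7 numbers: the shift along the tool's x, y, z in cm, then the turn, a rotation vector about the tool's x, y, z in degrees, then the opening, from 0 (shut) to 1 (fully open). A call has 1 to 12 rows; each row shifts and turns the commanded pose from where the row before left it, along the tool's axes as they then stand; what a row does not reach is not made up. A row lasts 1/10 s, in which the tool goes at most 50 mm and 8.59 degrees, less where a joint would pass 70% of its speed; a pose out of reach is approached as far as the arm can. A call with a gripper value outside its range is refused whole. The fingers move at their own pace and stop on an object; "newtons" is the grip in N (left out, the last holds). Time passes only in rows, so rows that do not move let the fingers close. It gives the time, the measured TCP pose, the force, the opening and the grip force at its end, in the units of the state.
- monitor.sense(): the state, without advancing time (a new reading comes with each control period).
- viewer.snapshot(name): name is "scene" or "top"; returns a dict with "color" (420x560x3 uint8, red, green, blue), "fx", "fy", "cx", "cy" (pixels), "distortion" ([k1, k2, p1, p2, k3] as OpenCV has them; the pictures are not rectified), "origin" and "attitude" of the camera in the world. Camera axes: x right, y down, z forward; pixel columns grow to the right and rows downward; lengths in m; the calibration is good to about 2 mm. A picture is of the moment at which its call begins. There is no depth.
- close_job(): hands the job in; it is judged then, once.
The state is a dict: "clock": time; "qpos": joint angles; "dq": joint speeds; "joint_torque": joint torques, N m; "ee_pos": TCP position; "tool_rot": TCP orientation; "wrist_force": force on the tool from outside, world axes, zero at the start; "wrist_torque": the same for the moment, N m; "opening": opening from 0.0 (shut) to 1.0 (fully open); "finger_force": force on a finger pad.
Only numpy, scipy, OpenCV 4.12 (cv2) and the standard library are available. Lean on these libraries where they do the work, as an engineer would, in place of code of your own. Each camera call takes 0.05 s, during which the arm holds its last target. There are 200 camera calls.

## Working session

There is one attempt and no reset: what is moved stays moved. The work goes in short steps, Python scripts to look and compute and a tool call to move; the robot and the scene stay as the last step left them, time stands still between calls to the robot, and variables do not carry over. Pictures are saved under pics/ and viewed, at most 10 in all, crops included, and the job is handed in when it is done.

Besides the shell and the picture viewer there is one more tool, called in YAML: its name, and indented under it one key for each argument. step_arm: Moves the arm, as the interface text tells. Its arguments: {"type":"object","properties":{"targets":{"type":"array"},"newtons":{"type":"number"}},"required":["targets"]}

```bash
mkdir -p pics; cat > h.py <<'E'
import numpy as np, cv2
from plant import monitor, viewer, close_job
from scipy.spatial.transform import Rotation as R
def K(s): return np.array([[s['fx'],0,s['cx']],[0,s['fy'],s['cy']],[0,0,1.]])
def att(s):
    a=np.array(s['attitude'],float)
    return a if a.shape==(3,3) else R.from_rotvec(a).as_matrix()
def ray(s,px):
    p=cv2.undistortPoints(np.array(px,float).reshape(-1,1,2),K(s),np.array(s['distortion'],float)).reshape(-1,2)
    return np.array(s['origin']), (att(s)@np.c_[p,np.ones(len(p))].T).T
def onz(s,px,z):
    o,d=ray(s,px); return o+d*((z-o[2])/d[:,2])[:,None]
def proj(s,P):
    A=att(s); rv=cv2.Rodrigues(A.T)[0]; t=-A.T@np.array(s['origin'])
    return cv2.projectPoints(np.array(P,float).reshape(-1,1,3),rv,t,K(s),np.array(s['distortion'],float))[0].reshape(-1,2)
def snap(n,save):
    s=viewer.snapshot(n); cv2.imwrite('pics/'+save+'.png',s['color'][:,:,::-1]); return s
E
python3 - <<'E'
from h import *
for n in('scene','top'):
    s=snap(n,n+'0'); print(n,s['fx'],s['origin'],s['attitude'])
print(monitor.sense())
E
```

```text
scene 533.9752195614018 [ 1.39255321 -0.11257163  1.05113901] [-2.04783177 -1.43930878  0.55872138]
top 487.75639966214857 [0.4602069  0.13891751 1.28791217] [-2.14595146  2.18170315 -0.16051899]
{'clock': 0.1, 'qpos': array([ 1.30713201,  0.4693991 , -0.04861088,  1.53357574,  0.02411314,
        1.14096961, -0.08229227]), 'dq': array([ 1.66760455e-04, -9.36165063e-04,  7.25733260e-04, -1.75446306e-03,
       -4.81361312e-05,  9.11567571e-04, -5.16067019e-04]), 'joint_torque': array([ 8.09149151e-04, -5.11513388e+01, -4.69865464e-02, -2.38391250e+01,
        1.07876281e-02,  4.29029198e-03, -1.30594739e-05]), 'ee_pos': array([ 0.15690387, -0.65594029,  0.20894007]), 'tool_rot': array([-3.11823100e+00, -3.67804377e-01,  4.25244220e-04]), 'wrist_force': array([ 0.94611334, -0.05803986, -0.13091024]), 'wrist_torque': array([-0.02147611, -0.04601232, -0.00865784]), 'finger_force': 0.0, 'opening': 1.003665432873813}
```

View pics/scene0.png

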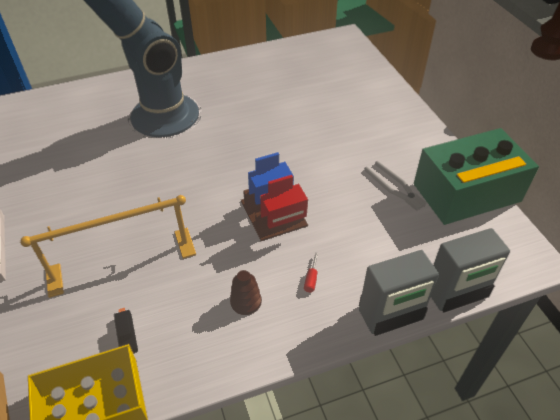

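View pics/top0.png

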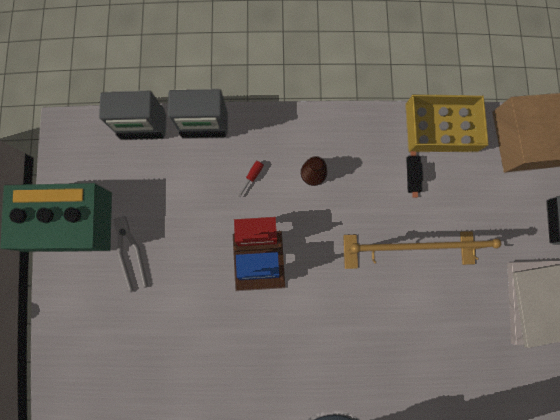

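```bash
python3 - <<'E'
from h import *
a=cv2.imread('pics/scene0.png')[145:240,230:320]; b=cv2.imread('pics/top0.png')[205:300,215:305]
c=cv2.imread('pics/top0.png')[225:275,335:510]
ab=np.hstack([cv2.resize(i,None,fx=4.4,fy=4.4,interpolation=cv2.INTER_CUBIC) for i in(a,b)])
c=cv2.resize(c,(ab.shape[1],170),interpolation=cv2.INTER_CUBIC)
cv2.imwrite('pics/crop.png',np.vstack([ab,c])); print(ab.shape)
E
```

```text
(418, 792, 3)
```

View pics/crop.png

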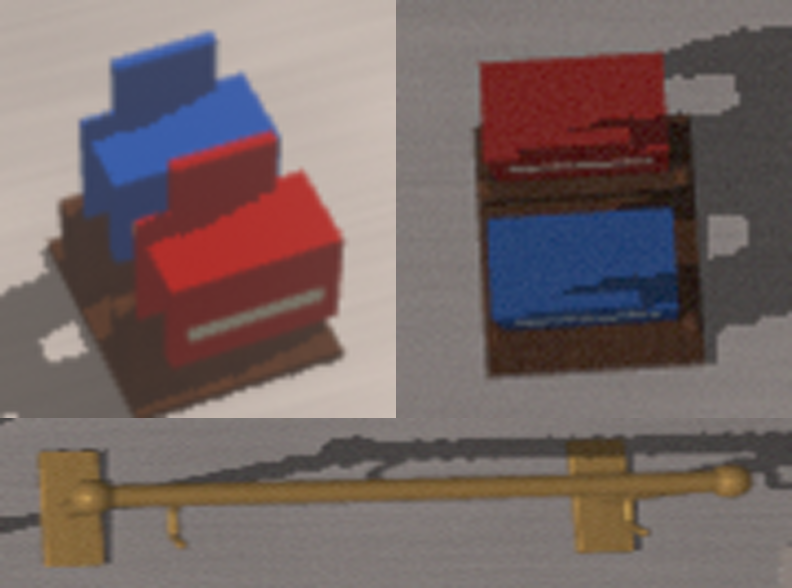

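```bash
python3 - <<'E'
from h import *
S=viewer.snapshot('scene');T=viewer.snapshot('top')
c=lambda u,v,s,ox,oy:((u+.5)/s-.5+ox,(v+.5)/s-.5+oy)
np.set_printoptions(precision=4,suppress=True)
tab=onz(S,[c(170,161,4.4,230,145),c(276,136,4.4,230,145)],.172)
print('tab scene',tab,tab.mean(0),np.linalg.norm(tab[1]-tab[0]))
# bridge near-top edge corners (z=.132), x far side +50
b=onz(S,[c(166,291,4.4,230,145),c(343,240,4.4,230,145),c(303,173,4.4,230,145)],.132)
print('bridge outer',b,np.linalg.norm(b[1]-b[0]),np.linalg.norm(b[1]-b[2]))
b=onz(T,[c(480,63,4.4,215-90,205),c(664,54,4.4,215-90,205)],.132)
print('bridge top view',b,b.mean(0),np.linalg.norm(b[1]-b[0]))
r=onz(T,[c(488,377,4.4,125,205),c(713,365,4.4,125,205)],.056);print('rack -x edge',r,np.linalg.norm(r[1]-r[0]))
# bar
def line(I,cols,r0,r1,z):
    h=cv2.cvtColor(I['color'],cv2.COLOR_RGB2HSV); P=[]
    for u in cols:
        m=[v for v in range(*(int(x) for x in (r0(u),r1(u)))) if 10<=h[v,u,0]<=26 and h[v,u,1]>110]
        if len(m)>2:P.append((u,np.mean(m)))
    P=np.array(P); k=np.polyfit(P[:,0],P[:,1],1); e=P[:,1]-np.polyval(k,P[:,0]); print(len(P),abs(e).max())
    return P[[0,-1]][:,0],onz(I,P,z)
for n,(u,W) in {'top':line(T,range(385,455),lambda u:241,lambda u:252,.157),'scene':line(S,range(45,168),lambda u:229-(u-45)*.23,lambda u:249-(u-45)*.23,.157)}.items():
    k=np.polyfit(W[:,1],W[:,0],1);print(n,W[0],W[-1],'yaw',np.degrees(np.arctan(-k[0])),'x@y=-.25',np.polyval(k,-.25))
e=onz(T,[(354.4,248.2),(497,243.5)],.157);print('balls top',e,np.linalg.norm(e[0]-e[1]));
e=onz(S,[(28,241),(181,200)],.157);print('balls scene',e,np.linalg.norm(e[0]-e[1]))
E
```

```text
tab scene [[0.5583 0.1574 0.172 ]
 [0.5601 0.2165 0.172 ]] [0.5592 0.187  0.172 ] 0.05912201263314926
bridge outer [[0.6104 0.1363 0.132 ]
 [0.6085 0.2369 0.132 ]
 [0.5544 0.2351 0.132 ]] 0.1006819077318041 0.05418878118456298
bridge top view [[0.6032 0.2364 0.132 ]
 [0.6066 0.1365 0.132 ]] [0.6049 0.1864 0.132 ] 0.09993291445335586
rack -x edge [[0.4325 0.2394 0.056 ]
 [0.4372 0.1112 0.056 ]] 0.1282309719159816
70 0.49010585250627514
123 1.4234811451763107
top [ 0.5296 -0.1186  0.157 ] [ 0.5308 -0.2856  0.157 ] yaw 0.5450365848741988 x@y=-.25 0.5303418542932979
scene [ 0.5327 -0.3486  0.157 ] [ 0.5286 -0.0775  0.157 ] yaw 0.6034817536770118 x@y=-.25 0.5316227568438737
balls top [[ 0.527  -0.0461  0.157 ]
 [ 0.5308 -0.3935  0.157 ]] 0.3473426102740056
balls scene [[ 0.5358 -0.3845  0.157 ]
 [ 0.532  -0.0456  0.157 ]] 0.33890524804389544
```

step_arm:
  targets:
    - [0, 0, -1.5, 0, 0, -7.8, 1]
    - [0, 0, -1.5, 0, 0, -7.8, 1]
    - [0, 0, -1.5, 0, 0, -7.8, 0.6]
    - [0, 0, -1.5, 0, 0, -7.8, 0.6]
    - [0, 0, -1.5, 0, 0, -7.8, 0.6]
    - [0, 0, -1.5, 0, 0, -7.8, 0.6]
    - [0, 0, -1.5, 0, 0, -7.8, 0.6]
    - [0, 0, -1.5, 0, 0, -7.8, 0.6]
    - [0, 0, -1.5, 0, 0, -7.8, 0.6]
    - [0, 0, -1.5, 0, 0, -7.8, 0.6]

```text
clock: 1.2
ee_pos: [0.1569, -0.6563, 0.3602]
tool_rot: [-2.187, -2.255, -0.0]
wrist_force: [0.1, -0.0, 0.2]
opening: 0.598
finger_force: 0.0
```

step_arm:
  targets:
    - [3.5, 3.5, 0, 0, 0, 0, 0.6]
    - [3.5, 3.5, 0, 0, 0, 0, 0.6]
    - [3.5, 3.5, 0, 0, 0, 0, 0.6]
    - [3.5, 3.5, 0, 0, 0, 0, 0.6]
    - [3.5, 3.5, 0, 0, 0, 0, 0.6]
    - [3.5, 3.5, 0, 0, 0, 0, 0.6]
    - [3.5, 3.5, 0, 0, 0, 0, 0.6]
    - [0, 0, 0, 0, 0, 0, 0.6]
    - [0, 0, 0, 0, 0, 0, 0.6]

```text
clock: 2.1
ee_pos: [0.3967, -0.4041, 0.36]
tool_rot: [2.189, 2.253, -0.001]
wrist_force: [-0.3, -1.1, 0.6]
opening: 0.599
finger_force: 0.0
```

step_arm:
  targets:
    - [4.6, 1.4, 0, 0, 0, 0, 0.6]
    - [4.6, 1.4, 0, 0, 0, 0, 0.6]
    - [4.6, 1.4, 0, 0, 0, 0, 0.6]
    - [4.6, 1.4, 0, 0, 0, 0, 0.6]
    - [4.6, 1.4, 0, 0, 0, 0, 0.6]
    - [4.6, 1.4, 0, 0, 0, 0, 0.6]
    - [4.6, 1.4, 0, 0, 0, 0, 0.6]
    - [4.6, 1.4, 0, 0, 0, 0, 0.6]
    - [4.6, 1.4, 0, 0, 0, 0, 0.6]
    - [4.6, 1.4, 0, 0, 0, 0, 0.6]
    - [4.6, 1.4, 0, 0, 0, 0, 0.6]
    - [3.4, 1.1, 0, 0, 0, 0, 0.6]

```text
clock: 3.3
ee_pos: [0.5478, 0.1396, 0.3596]
tool_rot: [-2.194, -2.248, -0.0]
wrist_force: [0.1, -0.6, 1.1]
opening: 0.603
finger_force: 0.0
```

step_arm:
  targets:
    - [0, 0, 4, 0, 0, 0, 0.6]
    - [0, 0, 4, 0, 0, 0, 0.6]
    - [0, 0, 4, 0, 0, 0, 0.6]
    - [0, 0, 0, 0, 0, 0, 0.6]
    - [0, 0, 0, 0, 0, 0, 0.6]

```text
clock: 3.8
ee_pos: [0.5478, 0.1374, 0.2402]
tool_rot: [-2.195, -2.247, 0.001]
wrist_force: [0.5, 0.1, 0.9]
opening: 0.602
finger_force: 0.0
```

```bash
python3 - <<'E'
from h import *
st=monitor.sense();print(st['ee_pos'],st['tool_rot'],st['opening'])
S=snap('scene','s1')
p=proj(S,[st['ee_pos']]);print(p)
a=S['color'][95:225,215:325,::-1]
cv2.imwrite('pics/s1c.png',cv2.resize(a,None,fx=4.5,fy=4.5,interpolation=cv2.INTER_CUBIC))
E
```

```text
[0.54775131 0.13737213 0.2402415 ] [-2.19549162e+00 -2.24666675e+00  6.24939753e-04] 0.6023472995487226
[[257.55854251 158.62918236]]
```

View pics/s1c.png

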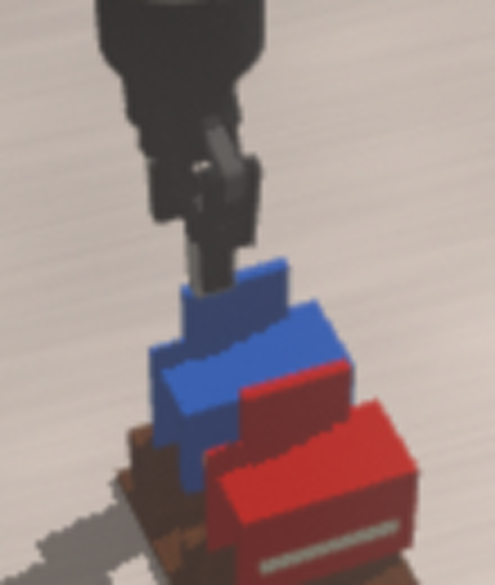

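step_arm:
  targets:
    - [2.5, 0.6, 0, 0, 0, 0, 0.6]
    - [2.4, 0.6, 0, 0, 0, 0, 0.6]
    - [0, 0, 0, 0, 0, 0, 0.6]
    - [0, 0, 3, 0, 0, 0, 0.6]
    - [0, 0, 3, 0, 0, 0, 0.6]
    - [0, 0, 2.5, 0, 0, 0, 0.6]
    - [0, 0, 1.5, 0, 0, 0, 0.6]
    - [0, 0, 0, 0, 0, 0, 0.6]
    - [0, 0, 0, 0, 0, 0, 0.6]

```text
clock: 4.75
ee_pos: [0.5589, 0.1881, 0.1415]
tool_rot: [2.193, 2.248, 0.003]
wrist_force: [-0.6, 0.8, 0.4]
opening: 0.6
finger_force: 0.0
```

```bash
python3 - <<'E'
from h import *
st=monitor.sense();print(st['ee_pos'],st['tool_rot'],st['wrist_force'])
S=snap('scene','s2');T=snap('top','t2')
print(proj(S,[st['ee_pos']]),proj(T,[st['ee_pos']]))
f=lambda a:cv2.resize(a[:,:,::-1],None,fx=4.4,fy=4.4,interpolation=cv2.INTER_CUBIC)
cv2.imwrite('pics/c2.png',np.hstack([f(S['color'][110:240,230:320]),f(T['color'][180:310,215:305])]))
E
```

```text
[0.558928   0.18814682 0.14147731] [2.1929369  2.2478953  0.00344633] [-0.55852477  0.79289867  0.44481068]
[[280.8184483  187.29404527]] [[253.91217649 236.7844528 ]]
```

View pics/c2.png

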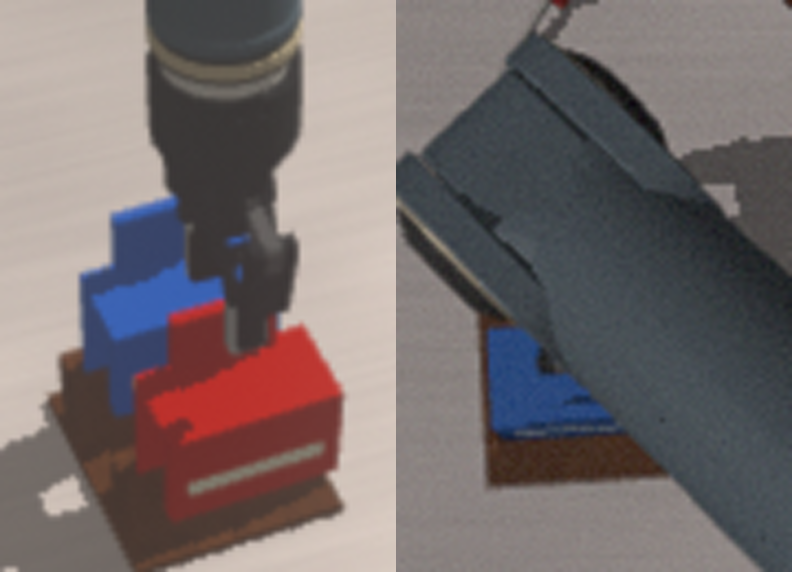

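step_arm:
  targets:
    - [0, 0, 0, 0, 0, 0, 0.3]
    - [0, 0, 0, 0, 0, 0, 0.15]
    - [0, 0, 0, 0, 0, 0, 0.0]
    - [0, 0, 0, 0, 0, 0, 0.0]
    - [0, 0, 0, 0, 0, 0, 0.0]
    - [0, 0, 0, 0, 0, 0, 0.0]
    - [0, 0, 0, 0, 0, 0, 0.0]
    - [0, 0, 0, 0, 0, 0, 0.0]
  newtons: 60

```text
clock: 5.65
ee_pos: [0.5579, 0.1881, 0.1405]
tool_rot: [2.192, 2.25, 0.0]
wrist_force: [-1.5, -0.2, 4.9]
opening: 0.065
finger_force: 60.0
```

```bash
python3 - <<'E'
from h import *
st=monitor.sense();print(st['ee_pos'],st['wrist_force'],st['wrist_torque'],st['opening'],st['finger_force'])
E
```

```text
[0.55785992 0.18810008 0.14051648] [-1.45842603 -0.16954597  4.86173567] [-0.2140389   0.46404225  0.2145114 ] 0.06538609131550459 60.04997103475034
```

step_arm:
  targets:
    - [0, 0, -0.5, 0, 0, 0, 0]
    - [0, 0, -0.5, 0, 0, 0, 0]
    - [0, 0, -0.5, 0, 0, 0, 0]
    - [0, 0, -0.5, 0, 0, 0, 0]

```text
clock: 6.05
ee_pos: [0.5575, 0.1878, 0.16]
tool_rot: [-2.193, -2.249, 0.001]
wrist_force: [-0.4, 0.0, -2.5]
opening: 0.072
finger_force: 58.7
```

step_arm:
  targets:
    - [0, 0, -1, 0, 0, 0, 0]
    - [0, 0, -1, 0, 0, 0, 0]
    - [0, 0, -1, 0, 0, 0, 0]
    - [0, 0, -1, 0, 0, 0, 0]
    - [0, 0, -1, 0, 0, 0, 0]
    - [0, 0, -1, 0, 0, 0, 0]

```text
clock: 6.65
ee_pos: [0.558, 0.188, 0.221]
tool_rot: [2.193, 2.249, 0.001]
wrist_force: [0.9, 0.8, -3.8]
opening: 0.069
finger_force: 58.8
```

step_arm:
  targets:
    - [0, 0, -2, 0, 0, 0, 0]
    - [0, 0, -2, 0, 0, 0, 0]
    - [0, 0, -2, 0, 0, 0, 0]
    - [0, 0, -2, 0, 0, 0, 0]
    - [0, 0, -2, 0, 0, 0, 0]
    - [0, 0, -2, 0, 0, 0, 0]
    - [0, 0, 0, 0, 0, 0, 0]

```text
clock: 7.35
ee_pos: [0.5589, 0.1892, 0.3433]
tool_rot: [2.191, 2.248, 0.009]
wrist_force: [-0.3, 0.8, -2.9]
opening: 0.068
finger_force: 58.8
```

step_arm:
  targets:
    - [-2, -0.3, 0, 0, 0, 0.5, 0]
    - [-3.5, -0.5, 0, 0, 0, 0.5, 0]
    - [-3.5, -0.5, 0, 0, 0, 0, 0]
    - [-3.5, -0.5, 0, 0, 0, 0, 0]
    - [-3.5, -0.5, 0, 0, 0, 0, 0]
    - [-3.5, -0.5, 0, 0, 0, 0, 0]
    - [-3.5, -0.5, 0, 0, 0, 0, 0]
    - [-3.5, -0.5, 0, 0, 0, 0, 0]
    - [-3.5, -0.5, 0, 0, 0, 0, 0]
    - [-3.5, -0.5, 0, 0, 0, 0, 0]
    - [-3.5, -0.5, 0, 0, 0, 0, 0]
    - [-3, -0.4, 0, 0, 0, 0, 0]

```text
clock: 8.55
ee_pos: [0.5034, -0.2146, 0.3388]
tool_rot: [-2.213, -2.228, 0.002]
wrist_force: [0.8, -0.0, -2.2]
opening: 0.073
finger_force: 58.7
```

step_arm:
  targets:
    - [0, 0, 0, 0, 0, 0, 0]
    - [0, 0, 0, 0, 0, 0, 0]
    - [0, 0, 0, 0, 0, 0, 0]

```text
clock: 8.85
ee_pos: [0.5046, -0.211, 0.3394]
tool_rot: [-2.21, -2.232, -0.0]
wrist_force: [-0.3, 0.6, -2.6]
opening: 0.071
finger_force: 58.7
```

```bash
python3 - <<'E'
from h import *
st=monitor.sense();print(st['ee_pos'],st['tool_rot'],st['wrist_force'],st['opening'])
S=snap('scene','s3');T=snap('top','t3');p=st['ee_pos']
print('tcp',proj(S,[p]),'saddle end(-y)',proj(S,[p+[.022,-.05,-.0145],p+[.05,-.05,-.0745],p+[0,-.05,-.1345]]),'bar mid',proj(S,[[.5303,-.217,.165]]))
f=lambda a:cv2.resize(a[:,:,::-1],None,fx=2.6,fy=2.6,interpolation=cv2.INTER_CUBIC)
cv2.imwrite('pics/c3.png',f(S['color'][80:305,5:215]))
E
```

```text
[ 0.50462367 -0.21102544  0.33944994] [-2.20952638e+00 -2.23175361e+00 -4.81864863e-04] [-0.29934016  0.60112042 -2.59251113] 0.07123484068174715
tcp [[ 84.25799725 149.60325204]] saddle end(-y) [[ 61.93495054 167.99390052]
 [ 72.25337511 198.36559502]
 [ 78.18006099 201.44425524]] bar mid [[104.74361094 216.60316097]]
```

View pics/c3.png

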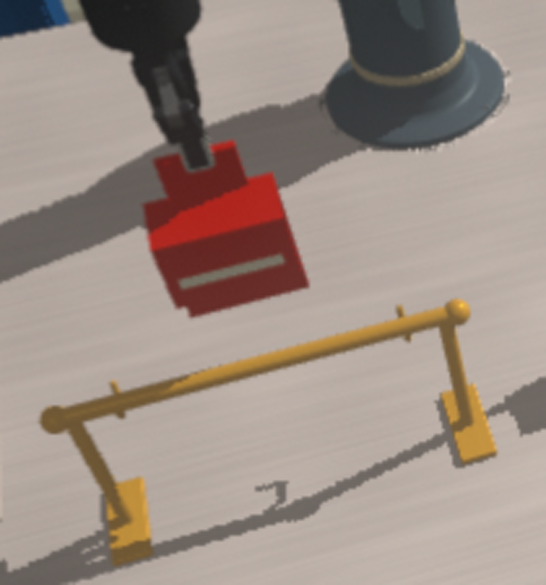

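step_arm:
  targets:
    - [0, 0.8, 0, 0, 0, 0, 0]
    - [0, 0, 2, 0, 0, 0, 0]
    - [0, 0, 2, 0, 0, 0, 0]
    - [0, 0, 2, 0, 0, 0, 0]
    - [0, 0, 1.5, 0, 0, 0, 0]
    - [0, 0, 0, 0, 0, 0, 0]
    - [0, 0, 0, 0, 0, 0, 0]

```text
clock: 9.65
ee_pos: [0.5132, -0.2123, 0.2653]
tool_rot: [2.212, 2.23, 0.001]
wrist_force: [0.3, 0.8, -2.1]
opening: 0.069
finger_force: 58.8
```

```bash
python3 - <<'E'
from h import *
st=monitor.sense();print(st['ee_pos'],st['tool_rot'],st['wrist_force'],st['opening'])
S=snap('scene','s4');T=snap('top','t4')
f=lambda a,k:cv2.resize(a[:,:,::-1],k,interpolation=cv2.INTER_CUBIC)
a=f(S['color'][150:300,10:190],(480,400));b=f(T['color'][200:300,340:420],(320,400))
cv2.imwrite('pics/c4.png',np.hstack([a,b]))
E
```

```text
[ 0.51322081 -0.21229762  0.26530682] [2.21174713e+00 2.23045091e+00 8.44529673e-04] [ 0.30702027  0.76144308 -2.1389705 ] 0.06934589123199485
```

View pics/c4.png

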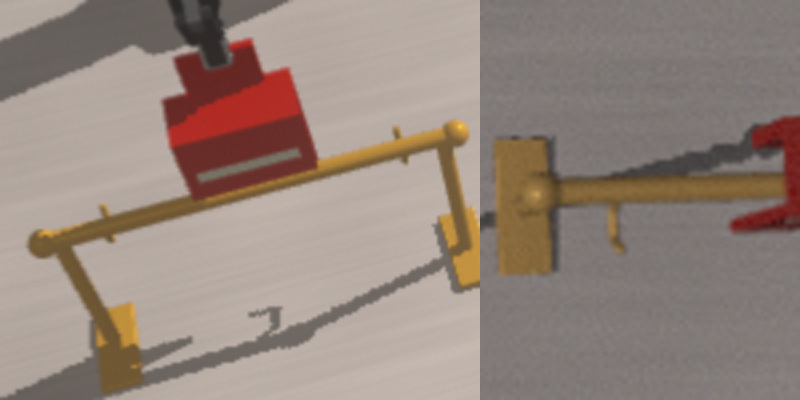

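step_arm:
  targets:
    - [0, 0, 1, 0, 0, 0, 0]
    - [0, 0, 1, 0, 0, 0, 0]
    - [0, 0, 1, 0, 0, 0, 0]
    - [0, 0, 1, 0, 0, 0, 0]

```text
clock: 10.15
ee_pos: [0.5122, -0.2125, 0.2237]
tool_rot: [-2.212, -2.23, 0.001]
wrist_force: [-0.2, -0.1, -3.0]
opening: 0.07
finger_force: 58.7
```

step_arm:
  targets:
    - [0, 0, 1, 0, 0, 0, 0]
    - [0, 0, 1, 0, 0, 0, 0]
    - [0, 0, 1, 0, 0, 0, 0]
    - [0, 0, 0.5, 0, 0, 0, 0]
    - [0, 0, 0, 0, 0, 0, 0]

```text
clock: 10.65
ee_pos: [0.5121, -0.2124, 0.189]
tool_rot: [-2.211, -2.229, 0.001]
wrist_force: [-0.1, 0.5, -2.3]
opening: 0.068
finger_force: 58.7
```

step_arm:
  targets:
    - [0, 0, 0.2, 0, 0, 0, 0]
    - [0, 0, 0.2, 0, 0, 0, 0]
    - [0, 0, 0.2, 0, 0, 0, 0]
    - [0, 0, 0, 0, 0, 0, 0]

```text
clock: 11.05
ee_pos: [0.5125, -0.2125, 0.1838]
tool_rot: [-2.213, -2.23, 0.0]
wrist_force: [-0.2, -0.7, -2.1]
opening: 0.074
finger_force: 58.7
```

step_arm:
  targets:
    - [0, 0, 0.1, 0, 0, 0, 0]
    - [0, 0, 0.1, 0, 0, 0, 0]
    - [0, 0, 0, 0, 0, 0, 0]

```text
clock: 11.35
ee_pos: [0.5126, -0.2125, 0.1818]
tool_rot: [-2.213, -2.23, 0.0]
wrist_force: [0.5, 0.3, -2.2]
opening: 0.072
finger_force: 58.7
```

step_arm:
  targets:
    - [0, 0, 0.1, 0, 0, 0, 0]
    - [0, 0, 0.1, 0, 0, 0, 0]
    - [0, 0, 0, 0, 0, 0, 0]

```text
clock: 11.65
ee_pos: [0.5126, -0.2125, 0.1801]
tool_rot: [2.212, 2.23, -0.0]
wrist_force: [-0.9, 1.0, -0.2]
opening: 0.071
finger_force: 59.0
```

step_arm:
  targets:
    - [0, 0, 0.1, 0, 0, 0, 0]
    - [0, 0, 0, 0, 0, 0, 0]

```text
clock: 11.85
ee_pos: [0.5126, -0.2125, 0.18]
tool_rot: [2.212, 2.23, -0.001]
wrist_force: [-2.5, 0.7, 5.9]
opening: 0.069
finger_force: 59.8
```

step_arm:
  targets:
    - [0, 0, 0, 0, 0, 0, 0.1]
    - [0, 0, 0, 0, 0, 0, 0.15]
    - [0, 0, 0, 0, 0, 0, 0.2]
    - [0, 0, 0, 0, 0, 0, 0.3]
    - [0, 0, 0, 0, 0, 0, 0.4]
    - [0, 0, 0, 0, 0, 0, 0.5]
    - [0, 0, 0, 0, 0, 0, 0.5]
    - [0, 0, 0, 0, 0, 0, 0.5]
    - [0, 0, 0, 0, 0, 0, 0.5]
  newtons: 20

```text
clock: 12.75
ee_pos: [0.5126, -0.2125, 0.1789]
tool_rot: [2.213, 2.23, -0.0]
wrist_force: [-0.1, 0.1, 0.1]
opening: 0.5
finger_force: 0.0
```

step_arm:
  targets:
    - [0, 0, -0.5, 0, 0, 0, 0.5]
    - [0, 0, -1, 0, 0, 0, 0.5]
    - [0, 0, -1.5, 0, 0, 0, 0.5]
    - [0, 0, -2, 0, 0, 0, 0.5]
    - [0, 0, -3, 0, 0, 0, 0.5]
    - [0, 0, -3, 0, 0, 0, 0.5]
    - [0, 0, -3, 0, 0, 0, 0.5]
    - [0, 0, 0, 0, 0, 0, 0.5]
    - [0, 0, 0, 0, 0, 0, 0.5]
    - [0, 0, 0, 0, 0, 0, 0.5]

```text
clock: 13.75
ee_pos: [0.512, -0.2124, 0.3184]
tool_rot: [-2.212, -2.23, 0.001]
wrist_force: [0.1, 1.3, -0.3]
opening: 0.505
finger_force: 0.0
```

```bash
python3 - <<'E'
from h import *
st=monitor.sense();print(st['clock'],st['ee_pos'],st['wrist_force'],st['opening'])
S=snap('scene','s5');T=snap('top','t5')
f=lambda a,k:cv2.resize(a[:,:,::-1],k,interpolation=cv2.INTER_CUBIC)
cv2.imwrite('pics/c5.png',np.hstack([f(S['color'][100:300,10:310],(500,334)),f(T['color'][200:300,340:430],(300,334))]))
E
```

```text
13.75 [ 0.51201004 -0.21244892  0.31843894] [ 0.09362296  1.32051732 -0.31751922] 0.5052980194823975
```

View pics/c5.png

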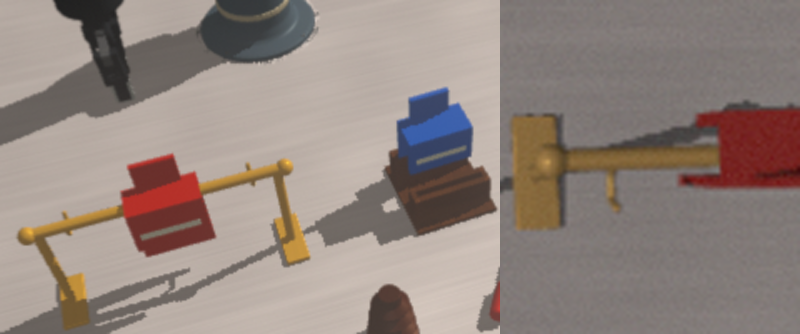

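The red plate hangs on the bar, at about crop pixel (168, 205), with one leaf on each side and between the hooks. The gripper is clear of it, and the blue plate is still in its slot at about (435, 130). I'll let it settle for a second, then hand in.

step_arm:
  targets:
    - [0, 0, 0, 0, 0, 0, 0.5]
    - [0, 0, 0, 0, 0, 0, 0.5]
    - [0, 0, 0, 0, 0, 0, 0.5]
    - [0, 0, 0, 0, 0, 0, 0.5]
    - [0, 0, 0, 0, 0, 0, 0.5]
    - [0, 0, 0, 0, 0, 0, 0.5]
    - [0, 0, 0, 0, 0, 0, 0.5]
    - [0, 0, 0, 0, 0, 0, 0.5]
    - [0, 0, 0, 0, 0, 0, 0.5]
    - [0, 0, 0, 0, 0, 0, 0.5]

```text
clock: 14.85
ee_pos: [0.5126, -0.2125, 0.319]
tool_rot: [2.212, 2.23, 0.0]
wrist_force: [-0.3, 0.0, -0.1]
opening: 0.502
finger_force: 0.0
```

```bash
python3 -c "
from h import *
a=cv2.imread('pics/s5.png').astype(int);b=viewer.snapshot('scene')['color'][:,:,::-1].astype(int)
print((abs(a-b)[180:260,70:160].max(2)>60).sum()); print(close_job())"
```

```text
0
the job is handed in; nothing more can be done
None
```

The red plate hangs freely on the brass bar between the hooks, one leaf on each side, the blue plate is still in its slot, and the job was handed in at about 15 s.

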